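# Clear the welding bench: sort the hardware and close the bolt tub

### The arm

A 6-joint arm with a two-finger parallel gripper is mounted at the origin on the work surface. World frame = base frame: x ahead of the robot, y to its left, z up, the work surface at z = 0. Lengths are in m, angles in rad, forces in N, time in s.
With the tool pointing down it reaches from about 0.3 to 0.775 m from the base axis. Payload 14.6 kg.
Tool frame: the origin (TCP) lies on the centre line of the jaws, within the pads' length; the fingertips stand 14 mm ahead of it and the grasp point (between the pads) lies 5 mm behind it; x points along the fingers, y is the direction in which the jaws open and shut, and the axes are right-handed (so a half turn about x gives the same grasp; the last joint's range is limited). The gripper opens to 94 mm and grips with 3 to 60 N. Pads are 16 mm wide; open, the fingers measure 119 mm over their backs; the gripper's body (75 mm by 177 mm) begins 78 mm behind the grasp point.
Start: joints at [-1.403, 0.3, 1.521, -0, 1.321, -0.067], TCP at [0.128, -0.535, 0.219] pointing down, gripper open.
Joint ranges: [-3.03, 3.03], [-0.79, 2.21], [0.23, 2.52], [-1.04, 4.18], [0, 3.07], [-2.55, 2.55]. Speed limits (rad/s): [2.22, 2.22, 2.57, 3.14, 3.14, 3.14].

### API

Orientations are given as [roll, pitch, yaw] about the fixed x, y, z axes, in that order (R = Rz(yaw) Ry(pitch) Rx(roll)).
In Python, from station import * gives the robot as it stands. The module is installed in compiled form; this text tells all that it offers.
- The arm moves only by the shell command python3 -m handwheel 'ROWS' [FORCE]. ROWS is JSON, a list of rows, each a list of 3 entries, a list of its own where there are three numbers: the shift along the tool's x, y, z in mm, then the turn about the tool's x in rad, then the gripper command: -1 is fully open, 1 is shut, values between are in proportion. In form: [[[dx, dy, dz], spin, gripper], ...]. A call has exactly 5 rows; each row is the pose to reach, as a shift and turn from the pose measured when the call began, along the tool's axes at that moment; what a row does not reach only later rows make up. A row lasts 1/10 s, in which the tool goes at most 50 mm and 8.59 degrees, less where a joint would pass 70% of its speed; a pose out of reach is approached as far as the arm can. A call with a gripper value outside its range is refused whole. The fingers move at their own pace and stop on an object; FORCE is the grip in N (left out, the last holds). Time passes only in rows, so rows that repeat a pose let the fingers close, or fill a call up. It gives the time, the measured TCP pose, the force and the opening at its end, in the units of the state.
- get_obs(): the state, without advancing time (a new reading comes with each control period).
- camera(name): name is "scene" or "side" or "wrist"; returns (picture, depth): 480x640x3 uint8, blue, green, red; 480x640 float32, m along the optical axis (not along the pixel's ray), 0 where there is no reading.
- camera_info(name): a dict with "fx", "fy", "cx", "cy" (pixels), "extrinsics" (4x4, takes a point from camera to world coordinates). Camera axes: x right, y down, z forward; pixel columns grow to the right and rows downward; lengths in m; the calibration is good to about 2 mm. A picture is of the moment at which its call begins: read the wrist's pose just before it. camera_info takes no time and is no camera call; for the wrist camera it gives the pose at the moment of the call.
- hand_in(): hands the job in, once; it reports no verdict.
The state is a dict: "time_s": time; "qpos": joint angles; "joint_vel": joint speeds; "tau": joint torques, N m; "ee_pos": TCP position; "eef_rot": TCP orientation; "force": force on the tool from outside, world axes, zero at the start; "moment": the same for the moment, N m; "grip_width": finger opening in m.
Only numpy, scipy, OpenCV 4.12 (cv2) and the standard library are available. Lean on these libraries where they do the work, as an engineer would, in place of code of your own. Each camera call takes 0.05 s, during which the arm holds its last target. There are 200 camera calls.

### The job

Sort the loose hardware on the welding bench: lay the bolt in the grey tub, lay the hex nut flat in the round dish, and thread both washers onto the spindle, the large one underneath and the small one on top of it. When the bolt is in, put the white lid on the tub and press it down until it snaps fully home.

Things in the scene. Friction and masses are not known exactly. Their poses are not given: they have to be found in the camera images.
- bolt: Bright steel hex bolt with its nut run onto the end, lying like a dumb-bell, 86 mm long, ends 24 mm across flats (head at -x 12 mm long, nut at +x 15 mm). Between them a 16 mm shank, bare from x = -33 to +26 mm: grip it there. Origin: mid-length, on the bench under the axis, which lies 12 mm up; x along the bolt. About 220 g.
- nut: Large bright steel hex nut lying flat: 46.5 mm across flats, 53 mm across corners, 24 mm high, hole about 29 mm. Origin: centre of its underside. Its x axis passes through the middle of a flat (so do the directions 60 and 120 degrees from it). About 200 g.
- large_washer: Thick bright steel washer, the larger of the two, lying flat: 62 mm outer diameter, 34 mm hole, 10 mm thick. Origin: centre of its underside. About 150 g.
- small_washer: Thick bright steel washer, the smaller of the two, lying flat: 42 mm outer diameter, 26 mm hole, 10 mm thick. Origin: centre of its underside. About 60 g.
- lid: White lid, right way up: plate 104 (x) x 154 mm (y), top 28 mm above origin; black bar handle along y, 16 mm wide, 56 long, its top 50 mm above origin. Origin: centre, at the plug's lowest edge. Plug 24 mm deep: lower 14 mm tapers in 8 mm all round, so it self-centres; the rest has 1.5 mm play. Fits either way round. Set in loosely it stops on its end clips; 4 to 12 N down on the handle snaps it.
- tub: Grey plastic open tub, fixed to the bench: outside 100 mm (x) by 140 mm (y), 54 mm high, walls and floor 4 mm. Origin: centre of its underside on the bench. A ridge outside each short end catches the lid's clips. Set in loosely, the lid rests about 9 mm too high; snapped home its plate lies on the rim, the lid's origin is 30 mm above the tub's and its y axis lies along the tub's.
- dish: Round shallow bare-metal parts dish, fixed to the bench: 132 mm across the rim, flaring from 120 mm at the foot, 12 mm high, wall and floor 3 mm, flat inner floor about 112 mm across. Origin: centre of its underside on the bench.
- spindle: Washer spindle, fixed to the bench: bare-metal disc foot 68 mm across and 10 mm thick with an upright bare-steel pin 10 mm in diameter in its middle, the pin's rounded top 55 mm above the bench. Origin: centre of the foot's underside on the bench; z along the pin. The large washer lies on the foot (its underside 10 mm up) and the small one on the large one (20 mm up).
Not all that is in view belongs to the job. Leave any brown look-alike of the small_washer alone. Leave any orange look-alike of the tub alone.

How it is judged:
By the outcome, as a careful person would: the job done as asked, in the order asked, and still so for the second after the job is handed in, with the robot touching nothing.
It also fails if it takes over 122 s, if anything falls off the work surface, if the arm or the gripper's body presses on something with over 40 N, if the wrist force passes 120 N, or if a joint passes its speed limit or range.

## Working session

There is one attempt and no reset: what is moved stays moved. The work goes in short steps, Python scripts to look and compute and a shell command to move; the robot and the scene stay as the last step left them, time stands still between calls to the robot, and variables do not carry over. Pictures are saved under pics/ and viewed, about 12 in all and at most 16, crops included, and the job is handed in when it is done.

```bash
mkdir -p pics
cat > h.py <<'E'
from station import *
import numpy as np, cv2
from scipy.spatial.transform import Rotation as R
def px2w(info,u,v,z):
    T=np.array(info["extrinsics"]); d=T[:3,:3]@[(u-info["cx"])/info["fx"],(v-info["cy"])/info["fy"],1]
    return T[:3,3]+d*(z-T[2,3])/d[2]
def cloud(info,dep):
    v,u=np.mgrid[:480,:640]; T=np.array(info["extrinsics"])
    p=np.stack([(u-info["cx"])/info["fx"]*dep,(v-info["cy"])/info["fy"]*dep,dep],-1)
    return p@T[:3,:3].T+T[:3,3]
E
python3 - <<'E'
from h import *
print(get_obs())
for n in ["scene","side"]:
    i=camera_info(n); im,d=camera(n); np.savez(n,im=im,d=d); print(n,i)
    cv2.imwrite(f"pics/{n}0.png",im)
E
```

```text
{'time_s': 0.0, 'qpos': array([-1.40261340e+00,  3.00439414e-01,  1.52162118e+00,  2.26380642e-05,
        1.32067937e+00, -6.66101915e-02]), 'joint_vel': array([-0.0003475 ,  0.00107857,  0.00072075, -0.00101271,  0.0003416 ,
       -0.00119524]), 'tau': array([-3.31394040e-04, -5.31803727e+01, -3.52736664e+01,  7.07655237e-02,
        2.44454015e-02, -1.12939072e-04]), 'ee_pos': array([ 0.12790695, -0.53465556,  0.21888674]), 'eef_rot': array([-1.65651596,  1.5696488 ,  1.71986419]), 'force': array([-0.50338292, -1.23750368,  0.75752519]), 'moment': array([-0.00475343,  0.04072125,  0.03936637]), 'grip_width': 0.09372826219677531}
scene {'fx': 439.9485942259048, 'fy': 439.9485942259048, 'cx': 320.7277664238258, 'cy': 244.52797474574504, 'extrinsics': array([[ 0.67013528,  0.39530615, -0.62821314,  1.0665772 ],
       [ 0.74223592, -0.35933381,  0.56565454, -0.54988157],
       [-0.00213151, -0.84534742, -0.53421268,  0.59128008],
       [ 0.        ,  0.        ,  0.        ,  1.        ]])}
side {'fx': 525.6292858721988, 'fy': 525.6292858721988, 'cx': 317.32792564872216, 'cy': 240.21575460511212, 'extrinsics': array([[-0.94726737, -0.18273712,  0.26323312,  0.15796164],
       [-0.32035112,  0.52022773, -0.79166803,  0.83756327],
       [ 0.00772597, -0.83424832, -0.55133479,  0.62621085],
       [ 0.        ,  0.        ,  0.        ,  1.        ]])}
```

View pics/scene0.png

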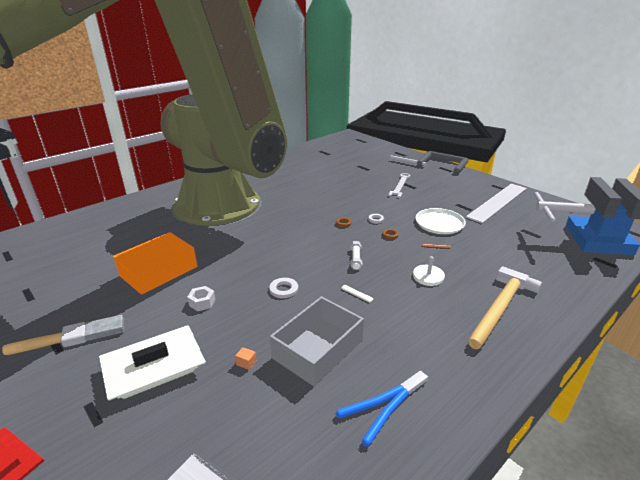

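View pics/side0.png

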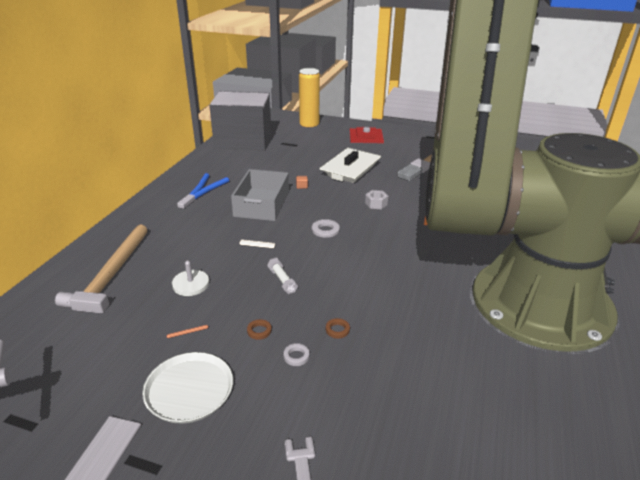

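Scene view: bolt (357,256), nut (201,298), large washer (284,288), small washer (376,218), brown look-alikes (343,222) and (390,234), dish (440,221), spindle (429,274), tub (318,340), lid (152,362). The side view agrees: bolt (282,274), nut (376,200), washers (325,229) and (297,355).

Run:
```python
from h import *
seeds={"scene":dict(bolt=(357,256,.012),nut=(201,298,.012),lw=(284,288,.005),sw=(376,218,.005),dish=(440,221,.012),spin=(429,274,.01),lid=(152,362,.028),tub=(318,340,.054)),
"side":dict(bolt=(282,274,.012),nut=(376,200,.012),lw=(325,229,.005),sw=(297,355,.005),dish=(188,386,.012),spin=(190,283,.01),lid=(350,165,.028),tub=(260,195,.054))}
for n in seeds:
    f=np.load(n+".npz"); im,d=f["im"],f["d"]; i=camera_info(n); P=cloud(i,d)
    hsv=cv2.cvtColor(im,cv2.COLOR_BGR2HSV)
    m=((hsv[...,2]>95)&(hsv[...,1]<70)).astype(np.uint8)
    _,L,st,ce=cv2.connectedComponentsWithStats(m)
    for k,(u,v,z) in seeds[n].items():
        sub=L[v-12:v+13,u-12:u+13]; c=np.bincount(sub[sub>0]) if (sub>0).any() else [0]
        l=np.argmax(c); M=(L==l)
        cs,_=cv2.findContours(M.astype(np.uint8),0,2); h=cv2.convexHull(np.vstack(cs))[:,0]
        W=np.array([px2w(i,a,b,z)[:2] for a,b in h]).astype(np.float32)
        r=cv2.minAreaRect(W); p=P[M&(d>0)]
        print(n,k,st[l][4],"rect",np.round(r[0],3),np.round(r[1],3),round(r[2],1),"depth c",np.round((p.min(0)+p.max(0))/2,3),"zmax",np.round(np.percentile(p[:,2],[2,50,98]),3))
        if k in("bolt","tub","lid"):
            print("   box",np.round(cv2.boxPoints(r),3).tolist())
```

```text
scene bolt 180174 rect [-1.2    4.712] [7.571 9.959] 45.8 depth c [-0.275  0.701 -0.028] zmax [-0.334  0.     0.393]
   box [[-7.4079999923706055, 5.473999977111816], [-0.27399998903274536, -1.475000023841858], [5.008999824523926, 3.9489998817443848], [-2.125, 10.89799976348877]]
scene nut 180174 rect [-1.2    4.712] [7.571 9.959] 45.8 depth c [-0.275  0.701 -0.028] zmax [-0.334  0.     0.393]
scene lw 180174 rect [-1.227  4.775] [ 7.663 10.079] 45.8 depth c [-0.275  0.701 -0.028] zmax [-0.334  0.     0.393]
scene sw 180174 rect [-1.227  4.775] [ 7.663 10.079] 45.8 depth c [-0.275  0.701 -0.028] zmax [-0.334  0.     0.393]
scene dish 180174 rect [-1.2    4.712] [7.571 9.959] 45.8 depth c [-0.275  0.701 -0.028] zmax [-0.334  0.     0.393]
scene spin 180174 rect [-1.207  4.73 ] [7.597 9.993] 45.8 depth c [-0.275  0.701 -0.028] zmax [-0.334  0.     0.393]
scene lid 180174 rect [-1.137  4.566] [7.362 9.684] 45.8 depth c [-0.275  0.701 -0.028] zmax [-0.334  0.     0.393]
   box [[-7.173999786376953, 5.307000160217285], [-0.2370000034570694, -1.4490000009536743], [4.900000095367432, 3.8250
[... 1072 characters left out ...]
de spin 3323 rect [ 0.738 -0.015] [0.158 0.507] 37.3 depth c [ 0.723 -0.037  0.027] zmax [-0.001  0.002  0.032]
side lid 2972 rect [ 0.401 -0.324] [0.227 0.419] 50.1 depth c [ 0.431 -0.369  0.024] zmax [-0.001  0.003  0.031]
   box [[0.1679999977350235, -0.2759999930858612], [0.48899999260902405, -0.5450000166893005], [0.6340000033378601, -0.3709999918937683], [0.31299999356269836, -0.10199999809265137]]
side tub 2958 rect [ 0.622 -0.13 ] [0.158 0.466] 28.9 depth c [ 0.68  -0.215  0.027] zmax [-0.001  0.009  0.055]
   box [[0.4399999976158142, 0.035999998450279236], [0.6650000214576721, -0.3720000088214874], [0.8029999732971191, -0.29600000381469727], [0.578000009059906, 0.1120000034570694]]
```

Depth is accurate, so I'll segment by height in a top-down raster.

```bash
cat > top.py <<'E'
from h import *
def fuse(names=("scene","side"),load=False):
    A=[]
    for n in names:
        i=camera_info(n)
        if load: f=np.load(n+".npz"); im,d=f["im"],f["d"]
        else: im,d=camera(n)
        P=cloud(i,d); ok=d>0; A.append(np.c_[P[ok],im[ok]])
    A=np.vstack(A); return A[(A[:,0]>.15)&(A[:,0]<.85)&(abs(A[:,1])<.55)&(A[:,2]<.1)]
E
python3 - <<'E'
from top import *
A=fuse(load=True); S=np.c_[(A[:,0]-.15)/.002,(.55-A[:,1])/.002].astype(int)
H=np.zeros((350,550),np.uint8); np.maximum.at(H,(S[:,0],S[:,1]),np.clip(A[:,2]*1000*4,0,255).astype(np.uint8))
m=cv2.morphologyEx((H>16).astype(np.uint8),cv2.MORPH_CLOSE,np.ones((3,3)))
n,L,st,ce=cv2.connectedComponentsWithStats(m)
out=cv2.cvtColor(H,cv2.COLOR_GRAY2BGR)
pl=L[S[:,0],S[:,1]]
for l in range(1,n):
    if st[l][4]<60: continue
    q=A[(pl==l)&(A[:,2]>.004)]
    r=cv2.minAreaRect(q[:,:2].astype(np.float32)); zt=np.percentile(q[:,2],98)
    print(l,"rect",np.round(r[0],3),np.round(r[1],3),round(r[2],1),"zt",round(zt,3),"bgr",np.median(q[:,3:],0).astype(int))
    cv2.putText(out,str(l),tuple(ce[l].astype(int)),0,.4,(0,255,255),1)
cv2.imwrite("pics/top0.png",out)
E
```

```text
2 rect [ 0.206 -0.276] [0.106 0.146] 4.9 zt 0.055 bgr [ 17  99 192]
25 rect [ 0.31  -0.476] [0.16  0.047] 70.3 zt 0.022 bgr [139 137 149]
28 rect [0.306 0.449] [0.039 0.074] 27.5 zt 0.01 bgr [180 173 179]
33 rect [0.334 0.194] [0.041 0.044] 20.3 zt 0.013 bgr [ 57  82 123]
43 rect [ 0.374 -0.257] [0.053 0.054] 12.6 zt 0.026 bgr [173 165 168]
47 rect [0.379 0.274] [0.044 0.043] 83.4 zt 0.012 bgr [183 176 181]
65 rect [ 0.477 -0.409] [0.164 0.113] 77.4 zt 0.05 bgr [252 254 253]
69 rect [ 0.452 -0.105] [0.063 0.064] 45.3 zt 0.013 bgr [189 182 188]
73 rect [0.477 0.094] [0.029 0.096] 44.8 zt 0.026 bgr [186 184 185]
77 rect [0.507 0.39 ] [0.133 0.131] 78.7 zt 0.014 bgr [223 226 226]
79 rect [0.459 0.241] [0.042 0.044] 28.5 zt 0.013 bgr [ 57  82 123]
99 rect [0.56  0.509] [0.052 0.086] 4.6 zt 0.009 bgr [180 174 180]
100 rect [ 0.571 -0.001] [0.074 0.018] 10.6 zt 0.009 bgr [241 245 246]
104 rect [0.572 0.282] [0.07  0.012] 41.4 zt 0.009 bgr [109 144 219]
112 rect [ 0.573 -0.282] [0.029 0.031] 24.3 zt 0.026 bgr [ 96 128 194]
119 rect [ 0.632 -0.165] [0.103 0.15 ] 8.7 zt 0.055 bgr [112 107 104]
131 rect [0.635 0.165] [0.068 0.071] 6.0 zt 0.052 bgr [224 227 227]
174 rect [0.727 0.505] [0.093 0.073] 87.6 zt 0.098 bgr [144 137 138]
191 rect [0.799 0.169] [0.091 0.266] 7.6 zt 0.028 bgr [138 167 186]
197 rect [ 0.801 -0.444] [0.102 0.019] 14.7 zt 0.098 bgr [92 88 90]
199 rect [ 0.799 -0.163] [0.17  0.072] 85.5 zt 0.017 bgr [241 133  61]
216 rect [0.828 0.539] [0.044 0.022] 0.0 zt 0.097 bgr [120  74  39]
```

View pics/top0.png

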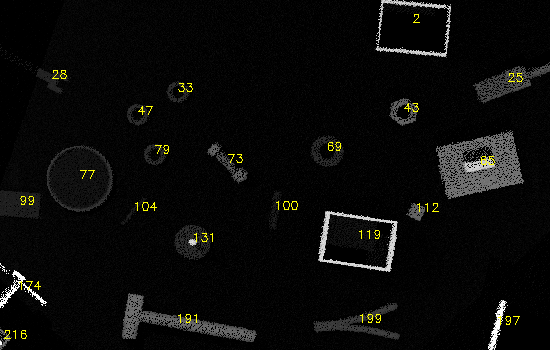

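Top-down map: bolt (73), nut (43), large washer (69), small washer (47), tub (119), dish (77), spindle (131) and lid (65) are all clearly found. Next is a planning helper, then the approach to the bolt.

```bash
cat > go.py <<'E'
# python3 go.py x y z(mm, world TCP) jaw_angle_deg(world) : prints shift in tool axes and spin
import sys
from h import *
def plan(x,y,z,a=None):
    o=get_obs(); r=R.from_euler('xyz',o["eef_rot"]).as_matrix()
    p=o["ee_pos"]*1000; d=r.T@(np.array([x,y,z])-p)
    ja=np.degrees(np.arctan2(r[1,1],r[0,1])); out=[]
    dq1=np.arctan2(y,x)-np.arctan2(p[1],p[0])
    for k in (-360,-180,0,180,360):
        s=np.radians(ja-(a if a is not None else ja)+k)
        q6=o["qpos"][5]+s+dq1
        if abs(q6)<2.4 : out.append((round(s,3),round(q6,2)))
    print("t",round(o["time_s"],2),"p",np.round(p,1),"jaw",round(ja,1),"tilt",np.round(r[:2,0],4),"q6",round(o["qpos"][5],2),"w",round(o["grip_width"]*1000,1),"F",np.round(o["force"],1))
    print("  shift",np.round(d,1),"|d|",round(np.linalg.norm(d)),"spin,q6",out)
if __name__=="__main__": 
    a=[float(v) for v in sys.argv[1:]]; plan(*a)
E
python3 go.py 477 94 150 44.8
python3 -m handwheel '[[[0,0,0],0.1,-1],[[0,0,0],0.1,-1],[[0,0,0],0.1,-1],[[0,0,0],0.1,-1],[[0,0,0],0.1,-1]]' 40
python3 go.py 477 94 150 44.8
```

```text
t 0.1 p [ 127.9 -534.7  218.9] jaw -76.5 tilt [-0.0002  0.001 ] q6 -0.07 w 94.1 F [-0.1  0.1 -0.5]
  shift [  69.5 -530.2 -485.8] |d| 722 spin,q6 [(np.float64(-2.118), np.float64(-0.65))]
time_s: 0.6
ee_pos: [0.1279, -0.5347, 0.2189]
eef_rot: [-1.53, 1.57, 1.748]
force: [-0.3, -0.7, 0.4]
grip_width: 0.0941
t 0.6 p [ 127.9 -534.7  218.9] jaw -82.2 tilt [-0.0002  0.0011] q6 0.03 w 94.1 F [-0.3 -0.7  0.4]
  shift [  69.5 -575.5 -431.1] |d| 722 spin,q6 [(np.float64(-2.217), np.float64(-0.65))]
```

```bash
python3 -m handwheel '[[[7,-40,-30],-0.147,-1],[[14,-80,-60],-0.295,-1],[[21,-120,-90],-0.44,-1],[[28,-160,-120],-0.59,-1],[[35,-200,-150],-0.735,-1]]'
python3 go.py 477 94 150 44.8
```

```text
time_s: 1.1
ee_pos: [0.2487, -0.3165, 0.1843]
eef_rot: [-2.761, 1.57, 1.258]
force: [1.4, -0.6, -0.9]
grip_width: 0.094
t 1.1 p [ 248.7 -316.5  184.3] jaw -39.7 tilt [0.0002 0.0006] q6 -0.3 w 94.0 F [ 1.4 -0.6 -0.9]
  shift [  34.6  -86.7 -461.6] |d| 471 spin,q6 [(np.float64(-1.475), np.float64(-0.68))]
```

```bash
python3 -m handwheel '[[[4,-9,-48],-0.147,-1],[[8,-18,-96],-0.295,-1],[[12,-27,-144],-0.44,-1],[[16,-36,-192],-0.59,-1],[[19,-45,-240],-0.735,-1]]'
python3 go.py 477 94 150 44.8
```

```text
time_s: 1.6
ee_pos: [0.368, -0.1012, 0.1657]
eef_rot: [1.716, 1.57, 0.194]
force: [0.6, -1.3, -0.4]
grip_width: 0.0941
t 1.6 p [ 368.  -101.2  165.7] jaw 2.8 tilt [0.0011 0.0002] q6 -0.41 w 94.1 F [ 0.6 -1.3 -0.4]
  shift [  15.8  118.3 -189.7] |d| 224 spin,q6 [(np.float64(-0.733), np.float64(-0.68))]
```

```bash
python3 -m handwheel '[[[3,24,-38],-0.147,-1],[[6,47,-76],-0.295,-1],[[9,71,-114],-0.44,-1],[[13,95,-152],-0.59,-1],[[16,118,-190],-0.733,-1]]'
python3 - <<'E'
from h import *
import subprocess
i=camera_info("wrist"); im,d=camera("wrist"); cv2.imwrite("pics/w1.png",im)
P=cloud(i,d); m=(d>0)&(P[...,2]>.006)&(P[...,2]<.04)&(np.hypot(P[...,0]-.477,P[...,1]-.094)<.07)
r=cv2.minAreaRect(P[m][:,:2].astype(np.float32)); print(m.sum(),r)
E
python3 go.py 477 94 40 44.8
```

```text
time_s: 2.1
ee_pos: [0.4773, 0.0963, 0.1497]
eef_rot: [0.919, 1.569, 0.137]
force: [1.5, -0.7, 1.1]
grip_width: 0.0939
2948 ((0.47738608717918396, 0.0939287394285202), (0.027485128492116928, 0.090473972260952), 45.039154052734375)
t 2.15 p [479.1 100.3 149.3] jaw 45.8 tilt [0.0019 0.0014] q6 -0.67 w 94.1 F [-0.9  1.  -1.6]
  shift [109.3  -6.2   2.8] |d| 110 spin,q6 [(np.float64(0.018), np.float64(-0.66))]
```

View pics/w1.png

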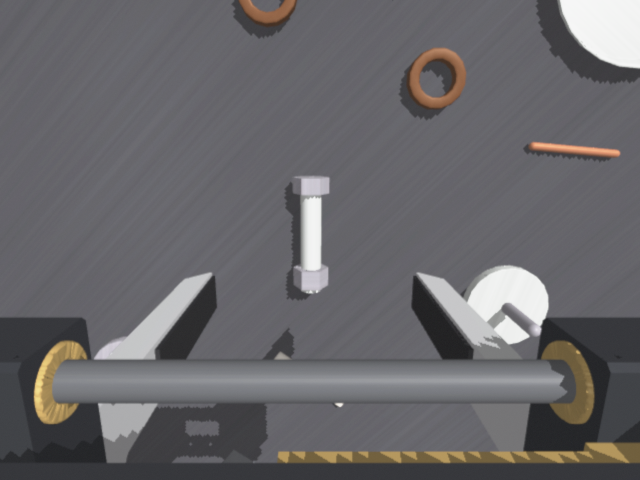

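Wrist view: the bolt at (311,235) sits between the open fingers, axis aligned. Descend and grip.

```bash
python3 -m handwheel '[[[40,-6,3],0.018,-0.3],[[80,-6,3],0.018,-0.3],[[109,-6,3],0.018,-0.3],[[109,-6,3],0.018,-0.3],[[109,-6,3],0.018,-0.3]]' 40
python3 go.py 477.4 93.9 17.5 45
```

```text
time_s: 2.65
ee_pos: [0.4776, 0.094, 0.0411]
eef_rot: [1.408, 1.568, 0.62]
force: [-0.2, -0.0, 0.8]
grip_width: 0.0617
t 2.65 p [477.6  94.   41.1] jaw 44.8 tilt [0.0019 0.0014] q6 -0.66 w 61.7 F [-0.2 -0.   0.8]
  shift [23.6 -0.3 -0.1] |d| 24 spin,q6 [(np.float64(-0.003), np.float64(-0.67))]
```

```bash
python3 -m handwheel '[[[23.5,0,0],0,-0.3],[[23.5,0,0],0,-0.3],[[23.5,0,0],0,1],[[23.5,0,0],0,1],[[23.5,0,0],0,1]]' 40
python3 -m handwheel '[[[0,0,0],0,1],[[0,0,0],0,1],[[-40,0,0],0,1],[[-80,0,0],0,1],[[-110,0,0],0,1]]' 40
python3 go.py 632 -165 130 8.7
```

```text
time_s: 3.15
ee_pos: [0.4782, 0.0941, 0.0187]
eef_rot: [1.201, 1.567, 0.412]
force: [-0.1, -0.0, 0.3]
grip_width: 0.0403
time_s: 3.65
ee_pos: [0.478, 0.0939, 0.1311]
eef_rot: [1.125, 1.565, 0.336]
force: [-0.3, 0.3, -0.4]
grip_width: 0.0017
t 3.65 p [478.   93.9 131.1] jaw 44.8 tilt [0.0051 0.0018] q6 -0.66 w 1.7 F [-0.3  0.3 -0.4]
  shift [  1.4 -73.3 292.2] |d| 301 spin,q6 [(np.float64(0.63), np.float64(-0.48))]
```

The fingers hadn't closed yet (1.7 mm now, so missed). Open, re-measure, retry.

```bash
python3 -m handwheel '[[[0,0,0],0,0],[[0,0,0],0,0],[[0,0,0],0,0],[[0,0,0],0,0],[[0,0,0],0,0]]' 40
cat > wm.py <<'E'
# measure around world (x,y) mm radius r, z range, with the wrist camera
import sys
from h import *
def wm(x,y,r,z0,z1,n="wrist",cam=None):
    i=camera_info(n); im,d=cam or camera(n); P=cloud(i,d)*1000
    m=(d>0)&(P[...,2]>z0)&(P[...,2]<z1)&(np.hypot(P[...,0]-x,P[...,1]-y)<r)
    q=P[m]; print(n,len(q),"rect",[np.round(v,1) for v in cv2.minAreaRect(q[:,:2].astype(np.float32))],"circ",np.round(cv2.minEnclosingCircle(q[:,:2].astype(np.float32))[0],1),"z98",np.round(np.percentile(q[:,2],98),1))
    return im,d,P,q
if __name__=="__main__": wm(*[float(v) for v in sys.argv[1:6]],*sys.argv[6:])
E
python3 wm.py 477 94 70 6 40
python3 go.py 477.4 93.9 17 45
```

```text
time_s: 4.15
ee_pos: [0.4777, 0.0939, 0.1301]
eef_rot: [1.215, 1.567, 0.427]
force: [0.1, 0.2, 0.7]
grip_width: 0.0383
wrist 3370 rect [array([477.3,  94.2]), array([27.3, 90. ]), np.float64(45.3)] circ [476.8  94.5] z98 25.8
t 4.2 p [477.8  93.9 130.3] jaw 44.8 tilt [0.0038 0.0016] q6 -0.66 w 42.7 F [ 0.8  0.2 -0.5]
  shift [113.3  -0.7  -0.4] |d| 113 spin,q6 [(np.float64(-0.003), np.float64(-0.67))]
```

Bolt undisturbed. Descend with a longer close.

```bash
python3 -m handwheel '[[[40,0,0],0,0],[[80,0,0],0,0],[[106,0,0],0,0],[[113,0,0],0,0],[[113,0,0],0,0]]' 40
python3 -m handwheel '[[[0,0,0],0,1],[[0,0,0],0,1],[[0,0,0],0,1],[[0,0,0],0,1],[[0,0,0],0,1]]' 40
python3 go.py 632 -165 130 8.7
```

```text
time_s: 4.7
ee_pos: [0.4779, 0.0941, 0.0169]
eef_rot: [1.384, 1.568, 0.595]
force: [0.3, 0.7, 0.8]
grip_width: 0.0468
time_s: 5.2
ee_pos: [0.4781, 0.094, 0.0174]
eef_rot: [1.251, 1.568, 0.463]
force: [-1.7, -0.7, 6.2]
grip_width: 0.0149
t 5.2 p [478.1  94.   17.4] jaw 44.8 tilt [0.0028 0.0014] q6 -0.66 w 14.9 F [-1.7 -0.7  6.2]
  shift [-112.5  -73.1  292.3] |d| 322 spin,q6 [(np.float64(0.63), np.float64(-0.48))]
```

```bash
python3 -m handwheel '[[[-40,0,0],0,1],[[-80,0,0],0,1],[[-113,0,0],0,1],[[-113,-10,40],0.1,1],[[-113,-20,80],0.2,1]]' 40
python3 go.py 632 -165 130 8.7
```

```text
time_s: 5.7
ee_pos: [0.5208, 0.0226, 0.1317]
eef_rot: [1.265, 1.565, 0.274]
force: [-0.2, 0.4, -2.4]
grip_width: 0.0153
t 5.7 p [520.8  22.6 131.7] jaw 33.3 tilt [0.0051 0.0014] q6 -0.61 w 15.3 F [-0.2  0.4 -2.4]
  shift [  2.   -9.9 217.9] |d| 218 spin,q6 [(np.float64(0.429), np.float64(-0.48))]
```

```bash
python3 -m handwheel '[[[0,-2,48],0.1,1],[[1,-4,96],0.2,1],[[1,-6,144],0.3,1],[[2,-8,192],0.4,1],[[2,-10,218],0.429,1]]' 40
python3 wm.py 632 -165 110 48 60 scene
python3 go.py 632 -165 22 8.7
```

```text
time_s: 6.2
ee_pos: [0.6326, -0.1682, 0.1292]
eef_rot: [1.712, 1.566, 0.287]
force: [-0.5, 0.7, -3.1]
grip_width: 0.0152
scene 802 rect [array([ 632.4, -168. ]), array([102.5, 144.3]), np.float64(8.8)] circ [ 633.2 -167.4] z98 55.5
t 6.25 p [ 633.2 -170.4  129.1] jaw 8.3 tilt [0.0049 0.0008] q6 -0.46 w 14.8 F [ 1.8 -3.2 -1. ]
  shift [107.1  -0.9  -5.5] |d| 107 spin,q6 [(np.float64(-0.008), np.float64(-0.46))]
```

```bash
python3 -m handwheel '[[[35,-1,-4],-0.008,1],[[70,-1,-4],-0.008,1],[[95,-1,-4],-0.008,1],[[106,-1,-4],-0.008,1],[[106,-1,-4],-0.008,1]]' 40
python3 -m handwheel '[[[0,0,0],0,1],[[0,0,0],0,0],[[0,0,0],0,0],[[0,0,0],0,0],[[0,0,0],0,0]]' 40
python3 go.py 632 -165 140 8.7
```

```text
time_s: 6.75
ee_pos: [0.6316, -0.1663, 0.0222]
eef_rot: [1.844, 1.568, 0.426]
force: [-0.3, -0.2, -1.3]
grip_width: 0.015
time_s: 7.25
ee_pos: [0.6318, -0.1663, 0.0226]
eef_rot: [1.729, 1.567, 0.311]
force: [0.4, -0.0, -0.5]
grip_width: 0.0435
t 7.25 p [ 631.8 -166.3   22.6] jaw 8.7 tilt [0.0035 0.0011] q6 -0.47 w 43.5 F [ 0.4 -0.  -0.5]
  shift [-117.4    0.8   -1.4] |d| 117 spin,q6 [(np.float64(0.001), np.float64(-0.47))]
```

```bash
python3 -m handwheel '[[[-40,0,0],0,0],[[-80,0,0],0,0],[[-120,0,0],0,0],[[-150,0,0],0,0],[[-150,0,0],0,0]]' 40
python3 - <<'E'
from wm import *
im,d,P,q=wm(632,-166,100,48,60); wm(632,-166,45,10,35,"wrist",(im,d)); cv2.imwrite("pics/w2.png",im)
E
python3 go.py 374 -257 150
```

```text
time_s: 7.75
ee_pos: [0.6328, -0.167, 0.1778]
eef_rot: [1.307, 1.56, -0.111]
force: [0.6, 0.1, -0.8]
grip_width: 0.047
wrist 3554 rect [array([ 633.3, -165.2]), array([100.5, 143.1]), np.float64(8.4)] circ [ 633.  -164.5] z98 56.2
wrist 2383 rect [array([ 631.6, -165.3]), array([27.1, 88.1]), np.float64(7.3)] circ [ 632.4 -165.3] z98 26.8
t 7.8 p [ 631.9 -166.7  174.8] jaw 8.7 tilt [ 0.0072 -0.    ] q6 -0.47 w 47.1 F [-0.3 -0.6  0.5]
  shift [  22.9 -268.8   50. ] |d| 274 spin,q6 [(np.float64(0.0), np.float64(-0.81)), (np.float64(3.142), np.float64(2.33))]
```

View pics/w2.png

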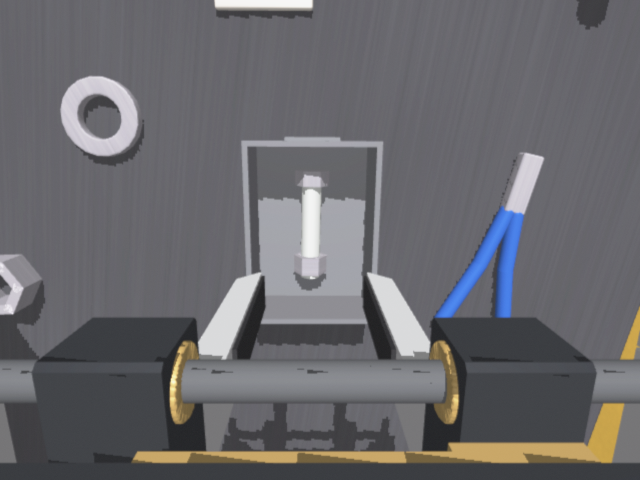

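The bolt lies flat in the middle of the tub (311,225). Tub centre is about (633,-165), at 8.5°. Now the nut.

```bash
python3 -m handwheel '[[[2,-50,9],0,-0.6],[[5,-98,18],0,-0.6],[[10,-146,27],0,-0.6],[[13,-194,36],0,-0.6],[[16,-240,45],0,-0.6]]' 40
python3 -m handwheel '[[[0,-25,5],0,-0.6],[[0,-25,5],0,-0.6],[[0,-25,5],0,-0.6],[[0,-25,5],0,-0.6],[[0,-25,5],0,-0.6]]' 40
python3 - <<'E'
from wm import *
im,d,P,q=wm(374,-257,45,18,30); cv2.imwrite("pics/w3.png",im)
h=q[:,:2]
for a in range(0,180,5):
    c=h@[np.cos(np.radians(a)),np.sin(np.radians(a))]; lo,hi=np.percentile(c,[.5,99.5]); print(a,round(hi-lo,1),end="; ")
E
python3 go.py 374 -257 17
```

```text
time_s: 8.3
ee_pos: [0.3992, -0.2475, 0.1556]
eef_rot: [1.611, 1.565, 0.193]
force: [0.8, -0.8, 0.4]
grip_width: 0.0749
time_s: 8.8
ee_pos: [0.3759, -0.2558, 0.1551]
eef_rot: [1.692, 1.565, 0.275]
force: [-0.0, 0.1, 1.3]
grip_width: 0.0752
wrist 2026 rect [array([ 374.2, -257.6]), array([53.3, 46.5]), np.float64(70.0)] circ [ 374.2 -257.7] z98 26.3
0 49.5; 5 50.1; 10 50.1; 15 50.2; 20 49.7; 25 48.9; 30 47.9; 35 46.9; 40 46.3; 45 46.9; 50 48.1; 55 48.9; 60 49.8; 65 50.2; 70 50.3; 75 50.3; 80 49.8; 85 49.1; 90 48.1; 95 46.9; 100 46.3; 105 47.4; 110 48.6; 115 49.4; 120 50.1; 125 50.7; 130 50.7; 135 50.4; 140 49.8; 145 48.8; 150 47.9; 155 46.8; 160 46.3; 165 46.9; 170 48.0; 175 48.9; t 8.85 p [ 375.9 -255.9  155.2] jaw 8.8 tilt [0.0053 0.0014] q6 -0.84 w 75.2 F [0.6 0.  0.8]
  shift [138.2  -2.8   0.9] |d| 138 spin,q6 [(np.float64(0.0), np.float64(-0.84)), (np.float64(3.142), np.float64(2.3))]
```

View pics/w3.png

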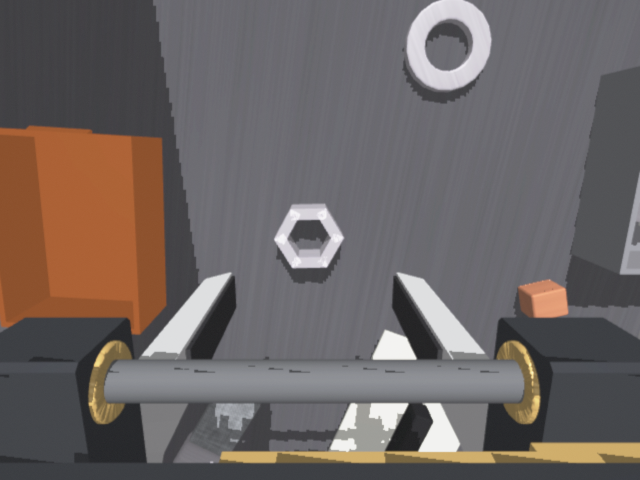

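The nut at (309,237) has flats at 40, 100 and 160°. I'll use jaw angle -20°.

```bash
python3 -m handwheel '[[[20,-3,1],0.1,-0.6],[[40,-3,1],0.2,-0.6],[[60,-3,1],0.3,-0.6],[[80,-3,1],0.4,-0.6],[[100,-3,1],0.503,-0.6]]' 40
python3 go.py 374.2 -257.6 17 -20
```

```text
time_s: 9.35
ee_pos: [0.374, -0.2568, 0.0542]
eef_rot: [2.202, 1.565, 0.279]
force: [-0.0, -1.0, 0.6]
grip_width: 0.0754
t 9.35 p [ 374.  -256.8   54.2] jaw -20.2 tilt [0.0052 0.0015] q6 -0.34 w 75.4 F [-0.  -1.   0.6]
  shift [37.2  0.3  0.8] |d| 37 spin,q6 [(np.float64(-0.003), np.float64(-0.34))]
```

```bash
python3 -m handwheel '[[[25,0,1],0,-0.6],[[37,0,1],0,-0.6],[[37,0,1],0,0.5],[[37,0,1],0,1],[[37,0,1],0,1]]' 40
python3 -m handwheel '[[[0,0,0],0,1],[[0,0,0],0,1],[[0,0,0],0,1],[[0,0,0],0,1],[[-10,0,0],0,1]]' 40
python3 go.py 507 390 150
```

```text
time_s: 9.85
ee_pos: [0.3744, -0.258, 0.0182]
eef_rot: [2.01, 1.564, 0.088]
force: [0.7, -0.6, 0.0]
grip_width: 0.0547
time_s: 10.35
ee_pos: [0.3739, -0.2577, 0.0279]
eef_rot: [2.215, 1.565, 0.293]
force: [-0.4, -0.6, -2.9]
grip_width: 0.046
t 10.35 p [ 373.9 -257.7   27.9] jaw -20.2 tilt [0.0052 0.0016] q6 -0.34 w 46.0 F [-0.4 -0.6 -2.9]
  shift [-120.4  -97.9 -654.3] |d| 672 spin,q6 [(np.float64(-3.142), np.float64(-2.22)), (np.float64(0.0), np.float64(0.92))]
```

```bash
python3 -m handwheel '[[[-40,0,0],0,1],[[-80,0,0],0,1],[[-118,0,-20],0,1],[[-120,-10,-68],0,1],[[-120,-17,-116],0,1]]' 40
python3 -m handwheel '[[[0,-7,-48],0,1],[[0,-14,-96],0,1],[[0,-21,-144],0,1],[[0,-28,-192],0,1],[[0,-36,-240],0,1]]' 40
python3 go.py 507 390 150
```

```text
time_s: 10.85
ee_pos: [0.3974, -0.1422, 0.1499]
eef_rot: [1.981, 1.563, 0.056]
force: [1.6, -0.2, -3.1]
grip_width: 0.0461
time_s: 11.35
ee_pos: [0.4467, 0.0975, 0.1512]
eef_rot: [1.984, 1.562, 0.059]
force: [2.0, -0.7, -2.2]
grip_width: 0.0463
t 11.35 p [446.7  97.5 151.2] jaw -20.3 tilt [0.0084 0.0005] q6 0.49 w 46.3 F [ 2.  -0.7 -2.2]
  shift [   1.8  -44.9 -295.3] |d| 299 spin,q6 [(np.float64(-3.142), np.float64(-2.21)), (np.float64(0.0), np.float64(0.93))]
```

```bash
python3 -m handwheel '[[[0,-7,-49],0,1],[[0,-14,-98],0,1],[[0,-21,-146],0,1],[[0,-28,-194],0,1],[[0,-36,-240],0,1]]' 40
python3 -m handwheel '[[[0,-9,-52],0,1],[[0,-9,-52],0,1],[[0,-9,-52],0,1],[[0,-9,-52],0,1],[[0,-9,-52],0,1]]' 40
python3 go.py 507 390 22
```

```text
time_s: 11.85
ee_pos: [0.496, 0.3372, 0.1522]
eef_rot: [1.977, 1.562, 0.052]
force: [1.4, -0.6, -1.7]
grip_width: 0.0464
time_s: 12.35
ee_pos: [0.5057, 0.3878, 0.1529]
eef_rot: [1.975, 1.562, 0.049]
force: [-0.1, 0.7, -2.7]
grip_width: 0.0463
t 12.35 p [505.7 387.8 152.9] jaw -20.3 tilt [0.0086 0.0004] q6 0.96 w 46.3 F [-0.1  0.7 -2.7]
  shift [130.9  -0.6  -2.1] |d| 131 spin,q6 [(np.float64(-3.142), np.float64(-2.19)), (np.float64(0.0), np.float64(0.96))]
```

```bash
python3 -m handwheel '[[[40,-1,-2],0,1],[[80,-1,-2],0,1],[[118,-1,-2],0,1],[[130,-1,-2],0,1],[[131,-1,-2],0,1]]' 40
python3 -m handwheel '[[[0,0,0],0,1],[[0,0,0],0,-0.3],[[0,0,0],0,-0.3],[[0,0,0],0,-0.3],[[0,0,0],0,-0.3]]' 40
python3 -m handwheel '[[[-40,0,0],0,-0.3],[[-80,0,0],0,-0.6],[[-120,0,0],0,-0.9],[[-140,0,0],0,-0.9],[[-140,0,0],0,-0.9]]' 40
python3 wm.py 507 390 50 8 40
python3 go.py 452 -105 150
```

```text
time_s: 12.85
ee_pos: [0.5065, 0.3893, 0.0221]
eef_rot: [1.909, 1.563, -0.018]
force: [-0.5, 0.1, -2.4]
grip_width: 0.0463
time_s: 13.35
ee_pos: [0.5067, 0.3893, 0.0224]
eef_rot: [1.944, 1.563, 0.017]
force: [0.3, -0.5, -0.1]
grip_width: 0.0608
time_s: 13.85
ee_pos: [0.5065, 0.39, 0.166]
eef_rot: [2.188, 1.558, 0.261]
force: [0.2, 0.2, -0.9]
grip_width: 0.0878
wrist 2221 rect [array([508. , 387.9]), array([53.4, 46.1]), np.float64(69.3)] circ [508.1 387.9] z98 29.2
t 13.9 p [505.8 389.6 163.5] jaw -20.4 tilt [0.0098 0.0014] q6 0.96 w 88.9 F [-0.7 -0.5 -0.7]
  shift [ 12.2 121.7 482.4] |d| 498 spin,q6 [(np.float64(0.0), np.float64(0.07))]
```

The nut is flat in the dish (top at 27 mm allowing for the known bias). Next, the large washer.

```bash
python3 -m handwheel '[[[1,12,48],0,-1],[[2,24,96],0,-1],[[3,36,144],0,-1],[[4,48,192],0,-1],[[6,60,240],0,-1]]' 40
python3 -m handwheel '[[[1,12,48],0,-1],[[2,24,96],0,-1],[[3,36,144],0,-1],[[4,48,192],0,-1],[[6,61,242],0,-1]]' 40
python3 go.py 452 -105 150
python3 wm.py 452 -105 50 5 20
python3 go.py 452 -105 17
```

```text
time_s: 14.4
ee_pos: [0.4773, 0.1418, 0.1552]
eef_rot: [2.043, 1.563, 0.117]
force: [1.2, -0.2, -0.7]
grip_width: 0.0938
time_s: 14.9
ee_pos: [0.4491, -0.1063, 0.1475]
eef_rot: [2.188, 1.565, 0.262]
force: [0.8, 0.8, 0.9]
grip_width: 0.0942
t 14.9 p [ 449.1 -106.3  147.5] jaw -20.4 tilt [0.0057 0.0015] q6 0.04 w 94.2 F [0.8 0.8 0.9]
  shift [-2.5  2.3 -2.2] |d| 4 spin,q6 [(np.float64(0.0), np.float64(0.04))]
wrist 3363 rect [array([ 452.6, -104. ]), array([61. , 60.7]), np.float64(5.8)] circ [ 452.9 -104.2] z98 12.2
t 14.95 p [ 448.4 -112.   147.2] jaw -20.6 tilt [0.0053 0.0002] q6 0.03 w 93.8 F [-1.6 -3.  -0.6]
  shift [130.2   0.2  -7.5] |d| 130 spin,q6 [(np.float64(0.0), np.float64(0.05))]
```

```bash
python3 -m handwheel '[[[30,1,-8],0,-1],[[65,1,-8],0,-1],[[90,1,-8],0,-1],[[100,1,-8],0,-1],[[100,1,-8],0,-1]]' 40
python3 go.py 452.6 -104.2 16
```

```text
time_s: 15.45
ee_pos: [0.4517, -0.1044, 0.0457]
eef_rot: [2.504, 1.568, 0.574]
force: [0.1, 0.7, -0.2]
grip_width: 0.0939
t 15.45 p [ 451.7 -104.4   45.7] jaw -20.6 tilt [0.0019 0.0012] q6 0.05 w 93.9 F [ 0.1  0.7 -0.2]
  shift [29.7  0.7 -0.5] |d| 30 spin,q6 [(np.float64(0.0), np.float64(0.05))]
```

```bash
python3 -m handwheel '[[[18,1,0],0,-1],[[29.5,1,0],0,-1],[[29.5,1,0],0,0],[[29.5,1,0],0,1],[[29.5,1,0],0,1]]' 40
python3 -m handwheel '[[[0,0,0],0,1],[[0,0,0],0,1],[[0,0,0],0,1],[[0,0,0],0,1],[[0,0,0],0,1]]' 40
python3 go.py 635 165 160
python3 -m handwheel '[[[-20,0,0],0,1],[[-40,0,0],0,1],[[-80,0,0],0,1],[[-120,0,0],0,1],[[-145,0,0],0,1]]' 40
python3 go.py 635 165 160
```

```text
time_s: 15.95
ee_pos: [0.4532, -0.1049, 0.017]
eef_rot: [2.2, 1.568, 0.27]
force: [-0.2, -0.5, 0.0]
grip_width: 0.0737
time_s: 16.45
ee_pos: [0.4535, -0.105, 0.0176]
eef_rot: [2.074, 1.567, 0.144]
force: [-1.9, 0.9, 6.0]
grip_width: 0.0611
t 16.45 p [ 453.5 -105.    17.6] jaw -20.6 tilt [0.004  0.0006] q6 0.05 w 61.1 F [-1.9  0.9  6. ]
  shift [-141.5   75.5 -316.8] |d| 355 spin,q6 [(np.float64(0.0), np.float64(0.53))]
time_s: 16.95
ee_pos: [0.4533, -0.1052, 0.1654]
eef_rot: [1.9, 1.564, -0.03]
force: [0.1, 0.1, -1.6]
grip_width: 0.0612
t 16.95 p [ 453.3 -105.2  165.4] jaw -20.6 tilt [ 0.0065 -0.0002] q6 0.05 w 61.2 F [ 0.1  0.1 -1.6]
  shift [   6.5   75.1 -316.8] |d| 326 spin,q6 [(np.float64(0.0), np.float64(0.53))]
```

```bash
python3 -m handwheel '[[[1,11,-48],0,1],[[2,22,-96],0,1],[[3,33,-144],0,1],[[4,44,-192],0,1],[[5,56,-236],0,1]]' 40
python3 -m handwheel '[[[1,18,-76],0,1],[[1,18,-76],0,1],[[1,18,-76],0,1],[[1,18,-76],0,1],[[1,18,-76],0,1]]' 40
python3 - <<'E'
from wm import *
for n in("scene","side"):
    c=camera(n); wm(635,165,15,25,52,n,c); wm(635,165,45,7,14,n,c)
E
python3 go.py 635 165 70
```

```text
time_s: 17.45
ee_pos: [0.5894, 0.0982, 0.1611]
eef_rot: [1.899, 1.564, -0.031]
force: [0.5, -1.0, -1.6]
grip_width: 0.0607
time_s: 17.95
ee_pos: [0.6325, 0.1623, 0.1603]
eef_rot: [1.851, 1.565, -0.079]
force: [-0.2, 0.3, -1.7]
grip_width: 0.061
scene 47 rect [array([634.9, 160.9]), array([9.8, 6.6]), np.float64(23.7)] circ [634.1 162.5] z98 50.8
scene 404 rect [array([634. , 162.7]), array([66.5, 66.3]), np.float64(28.6)] circ [632.3 162.6] z98 12.2
side 66 rect [array([633.9, 167.9]), array([9.8, 7.9]), np.float64(18.7)] circ [634.5 166.8] z98 51.2
side 608 rect [array([633.3, 167.4]), array([66.5, 69.4]), np.float64(39.0)] circ [635.6 167.4] z98 13.4
t 18.05 p [632.7 162.1 160.7] jaw -20.6 tilt [ 0.0064 -0.0003] q6 0.56 w 61.0 F [-0.2  0.4 -1.3]
  shift [90.7  0.6 -3.3] |d| 91 spin,q6 [(np.float64(0.0), np.float64(0.56))]
```

```bash
python3 -m handwheel '[[[30,0,-3],0,1],[[60,0,-3],0,1],[[90,0,-3],0,1],[[115,0,-3],0,1],[[122,0,-3],0,1]]' 40
python3 go.py 634 165 28.5
```

```text
time_s: 18.55
ee_pos: [0.6332, 0.164, 0.0362]
eef_rot: [1.564, 1.568, -0.367]
force: [1.0, -0.1, -1.6]
grip_width: 0.061
t 18.55 p [633.2 164.   36.2] jaw -20.7 tilt [ 0.0027 -0.001 ] q6 0.56 w 61.0 F [ 1.  -0.1 -1.6]
  shift [ 7.7  0.4 -1.3] |d| 8 spin,q6 [(np.float64(0.0), np.float64(0.56))]
```

Release, rise, and look.

```bash
python3 -m handwheel '[[[4,0,-1],0,1],[[7.5,0,-1],0,1],[[7.5,0,-1],0,-0.7],[[7.5,0,-1],0,-0.7],[[7.5,0,-1],0,-0.7]]' 40
python3 -m handwheel '[[[0,0,0],0,-0.7],[[-30,0,0],0,-0.7],[[-70,0,0],0,-0.7],[[-110,0,0],0,-0.7],[[-140,0,0],0,-0.7]]' 40
python3 - <<'E'
from wm import *
c=camera("wrist"); wm(634,165,45,15,25,"wrist",c); wm(634,165,45,8,13,"wrist",c); wm(634,165,45,30,60,"wrist",c); cv2.imwrite("pics/w4.png",c[0])
E
python3 go.py 379 274 150
```

```text
time_s: 19.05
ee_pos: [0.634, 0.165, 0.0297]
eef_rot: [1.749, 1.567, -0.182]
force: [0.0, 0.5, -0.1]
grip_width: 0.0789
time_s: 19.55
ee_pos: [0.6338, 0.1652, 0.1729]
eef_rot: [1.904, 1.564, -0.028]
force: [-1.1, 0.7, 0.5]
grip_width: 0.0801
wrist 2026 rect [array([638.3, 167. ]), array([65.2, 66.6]), np.float64(47.4)] circ [637.6 166.3] z98 25.0
wrist 37 rect [array([636.4, 165.1]), array([70.4, 62.7]), np.float64(58.5)] circ [634.7 162.3] z98 12.8
wrist 185 rect [array([637.3, 166.7]), array([9.6, 9.1]), np.float64(31.8)] circ [637.3 166.3] z98 59.9
t 19.6 p [635.2 165.5 177.9] jaw -20.7 tilt [0.013  0.0011] q6 0.56 w 79.9 F [-0.1  0.   4.3]
  shift [  24.7 -278.3  -11. ] |d| 280 spin,q6 [(np.float64(-3.142), np.float64(-2.21)), (np.float64(0.0), np.float64(0.93))]
```

View pics/w4.png

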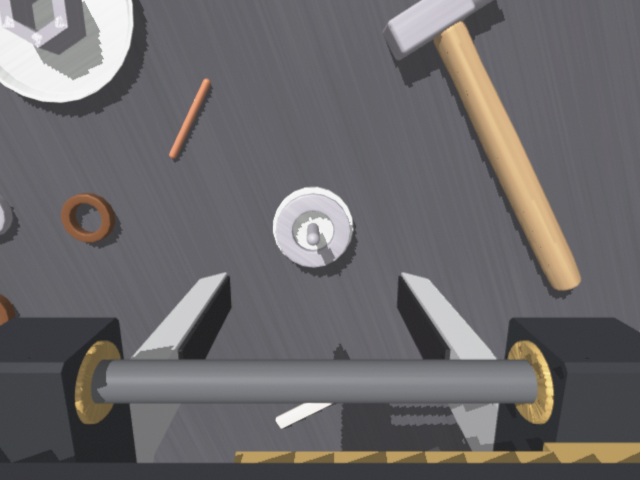

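The large washer lies on the foot around the pin (313,230). Now the small washer; I'll keep the jaws to about 60 mm so they clear the brown rings.

```bash
python3 -m handwheel '[[[3,-49,-2],0,-0.3],[[6,-97,-4],0,-0.3],[[12,-145,-6],0,-0.3],[[16,-193,-8],0,-0.3],[[20,-238,-10],0,-0.3]]' 40
python3 -m handwheel '[[[4,-40,-1],0,-0.3],[[4,-40,-1],0,-0.3],[[4,-40,-1],0,-0.3],[[4,-40,-1],0,-0.3],[[4,-40,-1],0,-0.3]]' 40
python3 wm.py 379 274 35 5 20
python3 go.py 379 274 45
```

```text
time_s: 20.1
ee_pos: [0.4144, 0.2593, 0.1551]
eef_rot: [2.037, 1.557, 0.105]
force: [0.3, 1.0, -0.0]
grip_width: 0.0611
time_s: 20.6
ee_pos: [0.3783, 0.274, 0.1507]
eef_rot: [2.04, 1.557, 0.107]
force: [0.4, 0.8, -1.0]
grip_width: 0.0611
wrist 1343 rect [array([379.5, 275. ]), array([40.7, 41. ]), np.float64(23.3)] circ [379.3 274.8] z98 12.2
t 20.65 p [378.2 274.  150.6] jaw -20.7 tilt [0.0135 0.0014] q6 0.92 w 60.9 F [-0.8 -0.3  0.2]
  shift [105.6  -0.5   0.3] |d| 106 spin,q6 [(np.float64(-3.142), np.float64(-2.23)), (np.float64(0.0), np.float64(0.92))]
```

```bash
python3 -m handwheel '[[[35,0,-1],0,-0.3],[[70,0,-1],0,-0.3],[[95,0,-1],0,-0.3],[[106,0,-1],0,-0.3],[[106,0,-1],0,-0.3]]' 40
python3 go.py 379.4 274.8 16
```

```text
time_s: 21.15
ee_pos: [0.3799, 0.2746, 0.0437]
eef_rot: [1.952, 1.559, 0.018]
force: [-0.6, -0.2, -0.2]
grip_width: 0.061
t 21.15 p [379.9 274.6  43.7] jaw -20.8 tilt [0.0116 0.0002] q6 0.92 w 61.0 F [-0.6 -0.2 -0.2]
  shift [27.7 -0.8  0.1] |d| 28 spin,q6 [(np.float64(-3.142), np.float64(-2.22)), (np.float64(0.0), np.float64(0.92))]
```

```bash
python3 -m handwheel '[[[18,-1,0],0,-0.3],[[27.5,-1,0],0,-0.3],[[27.5,-1,0],0,0.5],[[27.5,-1,0],0,1],[[27.5,-1,0],0,1]]' 40
python3 -m handwheel '[[[0,0,0],0,1],[[0,0,0],0,1],[[0,0,0],0,1],[[0,0,0],0,1],[[0,0,0],0,1]]' 40
python3 go.py 635 165 160
python3 -m handwheel '[[[-20,0,0],0,1],[[-40,0,0],0,1],[[-80,0,0],0,1],[[-120,0,0],0,1],[[-145,0,0],0,1]]' 40
python3 go.py 635.5 165.5 160
```

```text
time_s: 21.65
ee_pos: [0.3797, 0.2752, 0.0171]
eef_rot: [2.005, 1.558, 0.072]
force: [2.8, -1.3, 1.7]
grip_width: 0.0404
time_s: 22.15
ee_pos: [0.3797, 0.2752, 0.0171]
eef_rot: [2.002, 1.558, 0.069]
force: [-0.6, -0.5, -0.0]
grip_width: 0.0403
t 22.15 p [379.7 275.2  17.1] jaw -20.8 tilt [0.0127 0.0009] q6 0.92 w 40.3 F [-0.6 -0.5 -0. ]
  shift [-139.7  279.4   11.7] |d| 313 spin,q6 [(np.float64(0.0), np.float64(0.55))]
time_s: 22.65
ee_pos: [0.3782, 0.2753, 0.1649]
eef_rot: [2.087, 1.556, 0.154]
force: [0.7, -0.3, -0.9]
grip_width: 0.0404
t 22.65 p [378.2 275.3 164.9] jaw -20.8 tilt [0.015  0.0023] q6 0.92 w 40.4 F [ 0.7 -0.3 -0.9]
  shift [  8.5 279.4  11.5] |d| 280 spin,q6 [(np.float64(0.0), np.float64(0.54))]
```

```bash
python3 -m handwheel '[[[2,48,2],0,1],[[4,96,4],0,1],[[5,144,6],0,1],[[6,192,8],0,1],[[7,238,10],0,1]]' 40
python3 -m handwheel '[[[1,41,1],0,1],[[1,41,1],0,1],[[1,41,1],0,1],[[1,41,1],0,1],[[1,41,1],0,1]]' 40
python3 go.py 635 165.5 80
```

```text
time_s: 23.15
ee_pos: [0.5989, 0.1804, 0.1607]
eef_rot: [2.085, 1.556, 0.151]
force: [-0.1, 0.6, 0.5]
grip_width: 0.0406
time_s: 23.65
ee_pos: [0.6362, 0.1657, 0.1608]
eef_rot: [2.09, 1.555, 0.158]
force: [-0.8, -0.7, -1.1]
grip_width: 0.0403
t 23.65 p [636.2 165.7 160.8] jaw -20.7 tilt [0.0152 0.0024] q6 0.56 w 40.3 F [-0.8 -0.7 -1.1]
  shift [80.7 -2.2  1.2] |d| 81 spin,q6 [(np.float64(0.0), np.float64(0.56))]
```

```bash
python3 -m handwheel '[[[30,-2,1],0,1],[[60,-2,1],0,1],[[85,-2,1],0,1],[[108,-2,2],0,1],[[115,-2,2],0,1]]' 40
python3 go.py 635 165.5 38.5
```

```text
time_s: 24.15
ee_pos: [0.6339, 0.1651, 0.0437]
eef_rot: [2.08, 1.559, 0.149]
force: [-0.1, 0.3, 0.8]
grip_width: 0.0401
t 24.15 p [633.9 165.1  43.7] jaw -20.7 tilt [0.0121 0.0018] q6 0.56 w 40.1 F [-0.1  0.3  0.8]
  shift [ 5.2  0.8 -0.8] |d| 5 spin,q6 [(np.float64(0.0), np.float64(0.56))]
```

```bash
python3 -m handwheel '[[[5,1,-1],0,1],[[5,1,-1],0,1],[[5,1,-1],0,-0.3],[[5,1,-1],0,-0.3],[[5,1,-1],0,-0.3]]' 40
python3 -m handwheel '[[[0,0,0],0,-0.3],[[-30,0,0],0,-0.3],[[-70,0,0],0,-0.3],[[-110,0,0],0,-0.3],[[-140,0,0],0,-0.3]]' 40
python3 - <<'E'
from wm import *
c=camera("wrist"); wm(635,165,45,15,26,"wrist",c); wm(635,165,45,28,37,"wrist",c); wm(635,165,45,45,60,"wrist",c); cv2.imwrite("pics/w5.png",c[0][100:350,150:490])
E
python3 go.py 477 -409 180 -12.6
```

```text
time_s: 24.65
ee_pos: [0.6355, 0.1658, 0.0396]
eef_rot: [2.085, 1.557, 0.153]
force: [0.3, -0.3, -0.1]
grip_width: 0.0596
time_s: 25.15
ee_pos: [0.634, 0.1655, 0.1827]
eef_rot: [2.093, 1.555, 0.161]
force: [0.0, 0.4, 0.2]
grip_width: 0.0609
wrist 2253 rect [array([638.1, 166.8]), array([64.9, 66.2]), np.float64(68.2)] circ [637.5 166.2] z98 26.0
wrist 1263 rect [array([638.8, 166.2]), array([41.7, 41.1]), np.float64(81.3)] circ [637.7 167.2] z98 36.9
wrist 126 rect [array([637.4, 166.5]), array([9.6, 9.1]), np.float64(8.2)] circ [637.3 166.2] z98 59.9
t 25.2 p [635.3 165.8 187.7] jaw -20.7 tilt [0.0219 0.0038] q6 0.56 w 61.1 F [1.2 0.2 5.3]
  shift [  2.   54.8 593.7] |d| 596 spin,q6 [(np.float64(-0.141), np.float64(-0.54))]
```

View pics/w5.png

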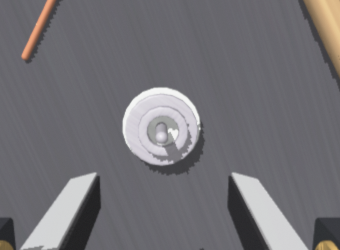

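The small washer is on top of the large one, with the pin through both (crop 161,130). Now the lid.

```bash
python3 -m handwheel '[[[0,4,48],-0.03,0],[[0,9,96],-0.06,0],[[1,13,144],-0.09,0],[[1,18,192],-0.12,0],[[1,22,240],-0.141,0]]' 40
python3 go.py 477 -409 180 -12.6
```

```text
time_s: 25.7
ee_pos: [0.5705, -0.0682, 0.1845]
eef_rot: [1.953, 1.548, 0.164]
force: [1.0, 0.0, 0.1]
grip_width: 0.0472
t 25.7 p [570.5 -68.2 184.5] jaw -12.5 tilt [0.0224 0.0037] q6 0.03 w 47.2 F [1.  0.  0.1]
  shift [  1.2 -17.4 353. ] |d| 353 spin,q6 [(np.float64(0.001), np.float64(-0.56))]
```

```bash
python3 -m handwheel '[[[0,-2,48],0,0],[[0,-4,96],0,0],[[0,-7,144],0,0],[[0,-10,192],0,0],[[1,-12,240],0,0]]' 40
python3 -m handwheel '[[[0,-5,113],0,0],[[0,-5,113],0,0],[[0,-5,113],0,0],[[0,-5,113],0,0],[[0,-5,113],0,0]]' 40
python3 - <<'E'
from wm import *
c=camera("wrist"); wm(477,-409,110,22,36,"wrist",c); wm(477,-409,50,42,60,"wrist",c); cv2.imwrite("pics/w6.png",c[0])
E
python3 go.py 477 -409 75 -12.6
```

```text
time_s: 26.2
ee_pos: [0.5059, -0.3018, 0.1816]
eef_rot: [1.931, 1.548, 0.141]
force: [0.2, 0.4, 1.1]
grip_width: 0.047
time_s: 26.7
ee_pos: [0.4768, -0.4101, 0.1804]
eef_rot: [1.949, 1.548, 0.16]
force: [1.0, 0.0, -0.1]
grip_width: 0.0474
wrist 20811 rect [array([ 480.8, -408.8]), array([154.7, 104.3]), np.float64(77.9)] circ [ 481.  -406.6] z98 30.2
wrist 1511 rect [array([ 480.8, -408.5]), array([55.5, 16. ]), np.float64(77.8)] circ [ 480.4 -408.5] z98 52.0
t 26.75 p [ 477.1 -409.7  180.5] jaw -12.5 tilt [0.0231 0.0036] q6 -0.56 w 47.1 F [-0.  -0.4 -0.7]
  shift [105.5  -2.6   0.3] |d| 106 spin,q6 [(np.float64(0.002), np.float64(-0.56))]
```

View pics/w6.png

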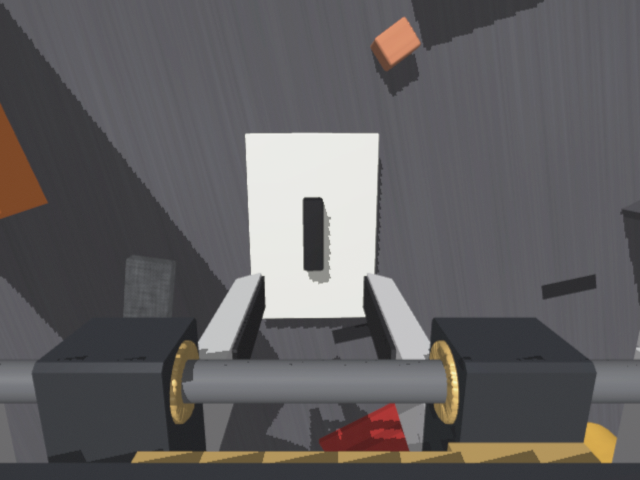

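Lid at (313,225), about (479.5,-408.5), y axis at 77.8°. Descend onto the handle.

```bash
python3 -m handwheel '[[[35,0,0],0,0],[[70,0,0],0,0],[[95,0,0],0,0],[[106,0,0],0,0],[[106,0,0],0,0]]' 50
python3 go.py 479.5 -408.5 46.5 -12.3
```

```text
time_s: 27.25
ee_pos: [0.4798, -0.408, 0.0738]
eef_rot: [2.009, 1.548, 0.222]
force: [0.5, -0.6, 1.2]
grip_width: 0.047
t 27.25 p [ 479.8 -408.    73.8] jaw -12.4 tilt [0.0218 0.0049] q6 -0.56 w 47.0 F [ 0.5 -0.6  1.2]
  shift [27.3 -0.8  0.9] |d| 27 spin,q6 [(np.float64(-0.002), np.float64(-0.57))]
```

```bash
python3 -m handwheel '[[[15,-0.8,1],0,0],[[25,-0.8,1],0,0],[[27,-0.8,1],0,0],[[27,-0.8,1],0,0],[[27,-0.8,1],0,0.5]]' 50
python3 -m handwheel '[[[0,0,0],0,1],[[0,0,0],0,1],[[0,0,0],0,1],[[0,0,0],0,1],[[0,0,0],0,1]]' 50
python3 go.py 633 -165 160 8.5
python3 -m handwheel '[[[-15,0,0],0,1],[[-40,0,0],0,1],[[-80,0,0],0,1],[[-115,0,0],0,1],[[-115,0,0],0,1]]' 50
python3 wm.py 480 -409 110 120 145 side
python3 go.py 633 -165 160 8.5
```

```text
time_s: 27.75
ee_pos: [0.4796, -0.4089, 0.0473]
eef_rot: [1.983, 1.548, 0.196]
force: [-0.4, -0.0, 0.3]
grip_width: 0.042
time_s: 28.25
ee_pos: [0.4796, -0.4089, 0.0475]
eef_rot: [1.978, 1.548, 0.191]
force: [-0.9, 0.8, 2.4]
grip_width: 0.0155
t 28.25 p [ 479.6 -408.9   47.5] jaw -12.4 tilt [0.0223 0.0043] q6 -0.57 w 15.5 F [-0.9  0.8  2.4]
  shift [-108.    99.8 -272.1] |d| 309 spin,q6 [(np.float64(-0.365), np.float64(-0.48))]
time_s: 28.75
ee_pos: [0.4783, -0.4107, 0.1689]
eef_rot: [1.721, 1.542, -0.066]
force: [-0.3, 0.1, -0.5]
grip_width: 0.0151
side 238 rect [array([ 455.7, -384.2]), array([152.9,  76.6]), np.float64(41.8)] circ [ 472.8 -403.7] z98 144.1
t 28.8 p [ 477.6 -410.   165.6] jaw -12.4 tilt [0.0258 0.0009] q6 -0.56 w 15.7 F [-0.2 -0.6 -1.6]
  shift [   9.8   99.  -272.6] |d| 290 spin,q6 [(np.float64(-0.365), np.float64(-0.48))]
```

```bash
python3 -m handwheel '[[[1,17,-47],-0.073,1],[[2,34,-94],-0.146,1],[[3,51,-141],-0.22,1],[[4,68,-188],-0.29,1],[[5,84,-230],-0.365,1]]' 50
python3 go.py 633 -165 160 8.5
```

```text
time_s: 29.3
ee_pos: [0.6095, -0.201, 0.163]
eef_rot: [1.493, 1.547, 0.074]
force: [1.2, -1.5, -0.3]
grip_width: 0.0156
t 29.3 p [ 609.5 -201.   163. ] jaw 8.7 tilt [0.024  0.0018] q6 -0.54 w 15.6 F [ 1.2 -1.5 -0.3]
  shift [  3.7  28.6 -32. ] |d| 43 spin,q6 [(np.float64(0.004), np.float64(-0.47))]
```

```bash
python3 -m handwheel '[[[3,20,-20],0.004,1],[[3,28,-32],0.004,1],[[3,28,-32],0.004,1],[[20,28,-32],0.004,1],[[30,28,-32],0.004,1]]' 50
python3 -m handwheel '[[[15,0,0],0,1],[[18,0,0],0,1],[[18,0,0],0,1],[[18,0,0],0,1],[[18,0,0],0,1]]' 50
python3 - <<'E'
from wm import *
c=camera("wrist"); wm(633,-165,110,82,105,"wrist",c)
cv2.imwrite("pics/s7.png",camera("scene")[0][230:430,220:420].repeat(2,0).repeat(2,1))
E
python3 go.py 633 -165 89 8.5
```

```text
time_s: 29.8
ee_pos: [0.632, -0.1664, 0.1324]
eef_rot: [1.511, 1.548, 0.087]
force: [0.6, -0.2, -1.0]
grip_width: 0.0153
time_s: 30.3
ee_pos: [0.6327, -0.1665, 0.1152]
eef_rot: [1.493, 1.547, 0.069]
force: [-0.2, 0.1, -1.4]
grip_width: 0.0156
wrist 37369 rect [array([ 634.1, -167.3]), array([104.5, 154.5]), np.float64(8.4)] circ [ 632.9 -160. ] z98 97.5
t 30.4 p [ 632.6 -166.3  115. ] jaw 8.4 tilt [0.0234 0.0017] q6 -0.47 w 15.6 F [-0.9 -0.5 -1.1]
  shift [26.  -0.  -1.3] |d| 26 spin,q6 [(np.float64(-0.002), np.float64(-0.47))]
```

View pics/s7.png

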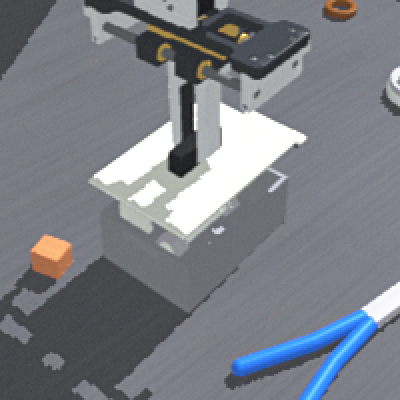

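The lid hovers squarely over the tub. Lower it onto the clips, watching the force.

```bash
python3 -m handwheel '[[[8,-0.5,-2],0,1],[[14,-0.5,-2],0,1],[[20,-0.5,-2],0,1],[[25,-0.5,-2],0,1],[[25,-0.5,-2],0,1]]' 60
python3 go.py 633 -165 86.5 8.5
python3 -m handwheel '[[[2,0,0],0,1],[[4,0,0],0,1],[[5,0,0],0,1],[[5,0,0],0,1],[[5,0,0],0,1]]' 60
python3 go.py 633 -165 77.5 8.5
```

```text
time_s: 30.9
ee_pos: [0.6322, -0.1645, 0.089]
eef_rot: [1.5, 1.548, 0.076]
force: [0.5, -2.4, -2.3]
grip_width: 0.0151
t 30.9 p [ 632.2 -164.5   89. ] jaw 8.4 tilt [0.0225 0.0017] q6 -0.46 w 15.1 F [ 0.5 -2.4 -2.3]
  shift [2.5 0.7 0.6] |d| 3 spin,q6 [(np.float64(-0.002), np.float64(-0.47))]
time_s: 31.4
ee_pos: [0.6326, -0.1645, 0.0844]
eef_rot: [1.489, 1.547, 0.065]
force: [-0.3, -0.8, 4.6]
grip_width: 0.0157
t 31.4 p [ 632.6 -164.5   84.4] jaw 8.4 tilt [0.0234 0.0015] q6 -0.46 w 15.7 F [-0.3 -0.8  4.6]
  shift [6.9 0.2 0.6] |d| 7 spin,q6 [(np.float64(-0.001), np.float64(-0.47))]
```

```bash
python3 -m handwheel '[[[2,0,0],0,1],[[4,0,0],0,1],[[6,0,0],0,1],[[8,0,0],0,1],[[9,0,0],0,1]]' 60
python3 go.py 633 -165 77.5 8.5
```

```text
time_s: 31.9
ee_pos: [0.6327, -0.1648, 0.0777]
eef_rot: [1.471, 1.547, 0.047]
force: [-14.9, 1.3, 32.7]
grip_width: 0.0157
t 31.9 p [ 632.7 -164.8   77.7] jaw 8.4 tilt [0.0235 0.0011] q6 -0.46 w 15.7 F [-14.9   1.3  32.7]
  shift [0.2 0.3 0.2] |d| 0 spin,q6 [(np.float64(-0.002), np.float64(-0.47))]
```

It's down at the expected height, with the force rising as on a hard stop. Release and check.

```bash
python3 -m handwheel '[[[-1,0,0],0,1],[[-1,0,0],0,0.3],[[-1,0,0],0,0],[[-1,0,0],0,0],[[-1,0,0],0,0]]' 60
python3 -m handwheel '[[[-20,0,0],0,0],[[-60,0,0],0,0],[[-100,0,0],0,0],[[-120,0,0],0,0],[[-120,0,0],0,0]]' 60
python3 - <<'E'
from wm import *
im,d=camera("wrist"); _,_,P,q=wm(633,-165,110,45,72,"wrist",(im,d))
A=np.c_[q[:,:2]-[633,-165],np.ones(len(q))]; k=np.abs(q[:,2]-np.median(q[:,2]))<4
print("plane",np.linalg.lstsq(A[k],q[k,2],rcond=None)[0])
for n in("side","scene"):
    c=camera(n); _,_,_,q=wm(633,-165,75,40,72,n,c); q=q[abs(q[:,2]-58)<6]; print(n,"z med",np.median(q[:,2])); A=np.c_[q[:,:2]-[633,-165],np.ones(len(q))]; print(np.linalg.lstsq(A,q[:,2],rcond=None)[0])
    cv2.imwrite(f"pics/{n}8.png",c[0])
E
python3 go.py 633 -165 77.5 8.5
```

```text
time_s: 32.4
ee_pos: [0.6326, -0.1647, 0.0783]
eef_rot: [1.48, 1.548, 0.056]
force: [-0.1, -0.1, -0.0]
grip_width: 0.0439
time_s: 32.9
ee_pos: [0.6308, -0.1651, 0.2017]
eef_rot: [1.411, 1.543, -0.013]
force: [0.1, 0.1, 0.0]
grip_width: 0.047
wrist 21711 rect [array([ 632.9, -166. ]), array([104.2, 154.4]), np.float64(8.3)] circ [ 632.8 -164.7] z98 57.8
plane [-1.92810814e-03  1.68558830e-03  5.62410703e+01]
side 1236 rect [array([ 633.2, -164.9]), array([104.5, 149.7]), np.float64(8.3)] circ [ 633.  -164.9] z98 66.6
side z med 58.99975745859581
[ 4.02684937e-03 -2.52998974e-03  5.90157224e+01]
scene 3116 rect [array([ 632.5, -165. ]), array([105.4, 149.2]), np.float64(8.1)] circ [ 633. -165.] z98 66.2
scene z med 58.14464196825497
[-2.17066542e-03 -3.69644249e-04  5.81918307e+01]
t 33.05 p [ 629.4 -164.7  196.6] jaw 8.4 tilt [0.0211 0.002 ] q6 -0.46 w 47.0 F [-1.1 -0.2  0. ]
  shift [119.2   1.    0.7] |d| 119 spin,q6 [(np.float64(-0.002), np.float64(-0.46))]
```

View pics/scene8.png

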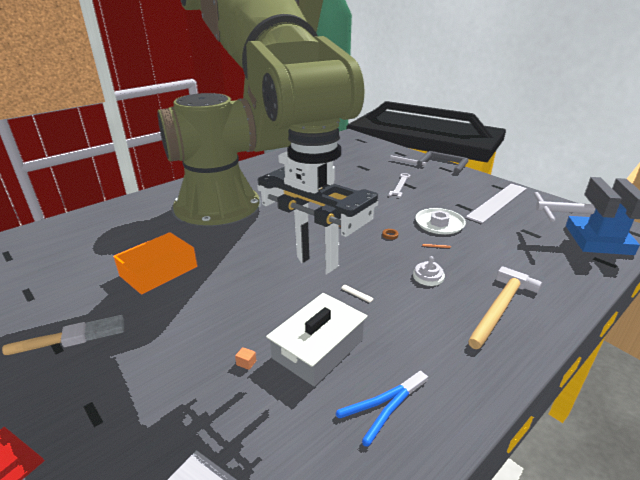

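The lid top is at 56–59 mm (58 expected when home, 67 when loose) and level. Everything is in place, so I'll hand in.

```bash
python3 -c "
from station import *
print(hand_in())"
```

```text
the job is handed in; nothing more can be done
None
```

The job is finished and handed in at about 33 s of the 122 s allowed. The report gives no verdict.

- **Bolt:** laid flat in the middle of the grey tub. My first grip missed because I lifted before the fingers had closed. The bolt hadn't moved, and the second try held.
- **Nut:** lying flat in the round dish, near its centre.
- **Washers:** large one on the spindle foot, small one on top of it, with the pin through both. The wrist camera confirmed this after each was placed.
- **Lid:** put on after the bolt was in and pressed to a hard stop, peaking at about 33 N. Its top measured 56, 58 and 59 mm in the three cameras, against 58 mm snapped home and 67 mm loose. It was level to within about 0.7 mm and centred within about 1 mm.

**Small disagreements:** the wrist camera read up to about 3 mm away from the fixed cameras, both at the spindle and at the lid before I lifted it. The tool had also picked up a tilt of about 1.3° by the end. Neither affected the result.

I did not touch the brown or orange look-alikes. The robot was clear of everything when I handed in.

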